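Shift the welding positioner's gear lever to the marked slot

ROBOT

A 6-joint arm with a two-finger parallel gripper is mounted at the origin on the work surface. World frame = base frame: x ahead of the robot, y to its left, z up, the work surface at z = 0. Lengths are in m, angles in degrees, forces in N, time in s.
With the tool pointing down it reaches from about 0.375 to 0.9 m from the base axis. Payload 3.1 kg.
Tool frame: the origin (TCP) lies at the very end of the fingers, on their centre line; the grasp point (between the pads) lies 19 mm behind it (bot.tcp_to_grasp is the distance from the TCP to the grasp point, in m); z points along the fingers, y is the direction in which the jaws open and shut (so a half turn about z gives the same grasp; the last joint's range is limited). The gripper opens to 87 mm and grips with 3 to 60 N. Pads are 19 mm wide; open, the fingers measure 117 mm over their backs; the gripper's body (75 mm by 190 mm) begins 51 mm behind the grasp point.
Start: joints at [60.476, 30.224, 82.088, -0, 67.689, -10.227], TCP at [0.207, 0.59, 0.19] pointing down, gripper open.
Joint ranges: [-176.69, 176.69], [-43.24, 126.21], [12.49, 139.97], [-82, 262], [0, 151.66], [-163.58, 163.58]. Speed limits (degrees/s): [159.86, 159.86, 180, 180, 180, 180].

INTERFACE

Orientations are given as a 3x3 rotation matrix whose columns are the frame's x, y, z axes.
In Python, from rig import telemetry, eyes, order, bot gives the robot as it stands. The module is installed in compiled form; this text tells all that it offers.
- The arm moves only by the tool servo_tool, never from a script. Its argument "targets" is a list of rows, each a list of 2 entries, a list of its own where there are three numbers: the shift along the tool's x, y, z in m, then the turn, a rotation vector about the tool's x, y, z in rad. In form: [[[tx, ty, tz], [wx, wy, wz]], ...]. A call has 1 to 12 rows; each row is the pose to reach, as a shift and turn from the pose commanded when the call began, along the tool's axes at that moment; what a row does not reach only later rows make up. A row lasts 1/8 s, in which the tool goes at most 62.5 mm and 10.7 degrees, less where a joint would pass 70% of its speed; a pose out of reach is approached as far as the arm can. A call with a gripper value outside its range is refused whole. "gripper" is the finger opening in m, from 0 to 0.087, set as the call begins (left out, the last holds). The fingers move at their own pace and stop on an object; the grip force is fixed at half the most. Time passes only in rows, so rows that repeat a pose let the fingers close. It gives the time, the measured TCP pose, the force and the opening at its end, in the units of the state.
- telemetry.read_state(): the state, without advancing time (a new reading comes with each control period).
- eyes.capture(name): name is "scene" or "top" or "wrist"; returns a dict with "pixels" (400x640x3 uint8, blue, green, red), "intrinsics" (3x3 intrinsics, pixels), "k1" (the pictures are not rectified: a ray, as slopes to the right and down, at radius r is drawn at 1 + k1 r^2 times it, then the intrinsics apply), "extrinsics" (4x4, takes a point from camera to world coordinates); the wrist camera has in their place "T_tool_cam" (4x4, takes a point from camera to tool coordinates, whose origin is the TCP and whose axes are the flange's). Camera axes: x right, y down, z forward; pixel columns grow to the right and rows downward; lengths in m; the calibration is good to about 2 mm. A picture is of the moment at which its call begins: read the wrist's pose just before it. There is no depth.
- order.hand_in(): hands the job in, once; it reports no verdict.
The state is a dict: "time_s": time; "joint_positions": joint angles; "qvel": joint speeds; "tau": joint torques, N m; "position": TCP position; "tcp_rot": TCP orientation; "force": force on the tool from outside, world axes, zero at the start; "moment": the same for the moment, N m; "opening": opening from 0.0 (shut) to 1.0 (fully open).
Only numpy, scipy, OpenCV 4.12 (cv2) and the standard library are available. Lean on these libraries where they do the work, as an engineer would, in place of code of your own. Each camera call takes 0.05 s, during which the arm holds its last target. There are 200 camera calls.

TASK

The turntable of the welding positioner has to run in the range marked by the round disc: push the gear lever through its gate into the corner slot that has the round disc at its end, until it is fully home against the end of the slot, and leave it there. Only push the lever from outside, with the fingertips or the outside of the fingers: do not grip it between the fingers. Leave the loose things on the bench where they are.

Things in the scene. Friction and masses are not known exactly. Their poses are not given: they have to be found in the camera images.
- positioner: Bench welding positioner, fixed. Origin on the bench under the centre of its grey gearbox (sizes in mm: 190 in x by 200 in y, on a 230 by 240 foot; its flat top is 120 above the bench); x to its far side, y to its left. At its left, y = +125 to +375 mm, stands its turntable, 98 high, with a flange and pipe stub up to 171 high.
- gate (a point): Centre of the gate, on the top of the gate plate; axes as the positioner's. Cut in the plate: a cross channel along y at x = 0 (neutral) and three columns along x at y = -36, 0, +36 mm, from x = -39 to +39: six slots, near and far. All are 18 wide; the tongues between columns are 18 wide with round ends. The lever changes column only in the cross channel.
- pivot (a point): Fixed pivot of the gear lever, inside the gearbox, 15 mm above the bench under the gearbox's centre. The lever is an upright steel rod 12 mm thick that tips about this point both ways.
- knob (a point): Centre of the lever's black ball knob, 36 mm across, 190 mm from the pivot: 205 above the bench when upright. z points up along the rod. Below the ball a collar 20 across, 14 high. Home in a corner slot, the knob's centre is about 51 mm (x) and 64 mm (y) from the gearbox's centre and 187 mm above the bench.
- stem_at_gate (a point): Point on the lever's axis, 100 mm from the pivot, where the rod passes the gate plate.
- fore_aft (a joint): Tip of the lever along the columns, rad: 0 in the cross channel, positive to the far side (positioner's +x); stops at -0.29 and +0.29, the slot ends. Starts anywhere in the middle column. No springs or notches: friction alone holds the lever, it stays where it is left and needs 1 to 3 N at the knob to move.
- across (a joint): Tip of the lever along the cross channel, rad: 0 in the middle column, positive to the positioner's left (+y); about +0.35 in the left column, -0.35 in the right one; stops at +-0.365. The rod changes column while fore_aft is within about 0.03 of 0; the round tongue ends lead it in from up to about 0.08.
- tag_disc: Round brass disc, 28 mm across, 4 thick, on the gate plate: marks the wanted slot. Origin at the centre of its underside. The four brass tags are at x = +-61, y = +-38 mm from the gearbox's centre, each just beyond the end of one of the four corner slots; which tag is at which slot varies.
- tag_bar: Brass tag, a single straight bar 34 by 9 mm, 4 mm thick, at the end of another corner slot. Origin at the centre of its underside.
- tag_cross: Brass tag, a plus-shaped cross 32 mm across with 8 mm arms, 4 mm thick, at the end of another corner slot. Origin at its centre, underside.
- tag_angle: Brass tag, an L of two 30 by 8 mm arms, 4 mm thick, at the end of another corner slot. Origin at the middle of its 30 mm square outline, underside.
- spray_can: Loose plain metal can, 62 mm across, 140 mm high, standing on the bench to the right of the gearbox. Origin under its centre. Not to be moved.
- wire_brush: Loose wire brush, 250 mm long, 28 wide, 33 high, wooden with steel bristles, lying bristles down on the bench to the right. Origin under its middle. Not to be moved.
- magnet: Loose red block magnet, 70 by 50 by 22 mm, lying to the right of the gearbox. Origin under its centre. Not to be moved.
- hammer: Loose hammer, 250 mm long, lying on the bench beyond the gearbox. Origin on its underside. Not to be moved.

How it is judged:
By the outcome, as a careful person would: the job done as asked, in the order asked, and still so for the second after the job is handed in, with the robot touching nothing.
It also fails if it takes over 46 s, if anything falls off the work surface, if the arm or the gripper's body presses on something with over 40 N, if the wrist force passes 120 N, or if a joint passes its speed limit or range.

## Working session

There is one attempt and no reset: what is moved stays moved. The work goes in short steps, Python scripts to look and compute and a tool call to move; the robot and the scene stay as the last step left them, time stands still between calls to the robot, and variables do not carry over. Pictures are saved under pics/ and viewed, about 8 in all and at most 12, crops included, and the job is handed in when it is done.

Besides the shell and the picture viewer there is one more tool, called after ">>>" in YAML: its name, and indented under it one key for each argument. servo_tool: Moves the arm, as the interface text tells. Its arguments: {"type":"object","properties":{"targets":{"type":"array","items":{"type":"array"}},"gripper":{"type":"number"}},"required":["targets"]}

```bash
mkdir -p pics
cat > h.py <<'E'
import numpy as np, cv2
from rig import telemetry, eyes, order, bot
def snap(n,f):
    s=telemetry.read_state(); c=eyes.capture(n); cv2.imwrite('pics/'+f,c['pixels'])
    if n=='wrist':
        T=np.eye(4);T[:3,:3]=s['tcp_rot'];T[:3,3]=s['position'];c['extrinsics']=T@np.array(c['T_tool_cam'])
    np.save('pics/'+f+'.npy',{k:c[k] for k in('intrinsics','k1','extrinsics')},allow_pickle=True)
    return c
def load(f): return np.load('pics/'+f+'.npy',allow_pickle=True).item()
def ray(c,uv):
    K=np.array(c['intrinsics']);E=np.array(c['extrinsics'])
    d=cv2.undistortPoints(np.array([[uv]],float),K,np.array([c['k1'],0,0,0,0],float))[0,0]
    return E[:3,3],E[:3,:3]@np.array([d[0],d[1],1])
def onz(c,uv,z):
    o,d=ray(c,uv);return o+d*(z-o[2])/d[2]
def proj(c,P):
    E=np.linalg.inv(np.array(c['extrinsics']));P=(E[:3,:3]@np.array(P,float).reshape(-1,3).T).T+E[:3,3]
    return cv2.projectPoints(P,np.zeros(3),np.zeros(3),np.array(c['intrinsics']),np.array([c['k1'],0,0,0,0],float))[0][:,0]
def tri(a,ua,b,ub):
    A=[];B=[]
    (o,d),(p,e)=ray(a,ua),ray(b,ub);t=np.linalg.lstsq(np.c_[d,-e],p-o,rcond=None)[0]
    return (o+d*t[0]+p+e*t[1])/2,np.linalg.norm(o+d*t[0]-p-e*t[1])
E
python3 - <<'E'
from h import *
s=telemetry.read_state();print(s)
for n in('scene','top'):
    c=snap(n,n+'0.png');print(n,c['extrinsics'],c['intrinsics'],c['k1'])
E
```

```text
{'time_s': 0.0, 'joint_positions': array([ 6.04745102e+01,  3.02782236e+01,  8.21544890e+01, -8.53502359e-04,
        6.76868197e+01, -1.02263798e+01]), 'qvel': array([ 0.02894379, -0.05051621, -0.04923448,  0.129204  ,  0.01641001,
        0.04814284]), 'tau': array([ 1.11293843e-04, -4.40038133e+01, -1.76591724e+01,  6.31416868e-02,
        5.84713288e-02, -2.00482464e-04]), 'position': array([0.20614467, 0.58921072, 0.18949017]), 'tcp_rot': array([[-9.43807778e-01,  3.30493337e-01, -1.01612519e-03],
       [ 3.30494706e-01,  9.43806087e-01, -1.82209648e-03],
       [ 3.56834391e-04, -2.05553283e-03, -9.99997824e-01]]), 'force': array([ 0.00918448, -0.18313141,  1.23662359]), 'moment': array([-0.08275506, -0.00084491,  0.04385565]), 'opening': 0.9933744398838457}
scene [[ 1.62252540e-03  7.96693807e-01 -6.04380961e-01  1.35257837e+00]
 [ 9.99993684e-01  6.18601248e-04  3.50002908e-03 -1.22243516e-01]
 [ 3.16232231e-03 -6.04382822e-01 -7.96687771e-01  1.10288095e+00]
 [ 0.00000000e+00  0.00000000e+00  0.00000000e+00  1.00000000e+00]] [[493.08726268   0.         317.99507909]
 [  0.         493.08726268 210.29823012]
 [  0.           0.           1.        ]] -0.1547732728316182
top [[ 0.01405342 -0.99900986  0.04221141  0.58284401]
 [-0.99908222 -0.01573771 -0.03983768 -0.10241555]
 [ 0.04046255 -0.04161282 -0.99831416  1.0630485 ]
 [ 0.          0.          0.          1.        ]] [[474.6668574    0.         325.49509244]
 [  0.         474.6668574  203.08749111]
 [  0.           0.           1.        ]] -0.09662720492958146
```

View pics/scene0.png

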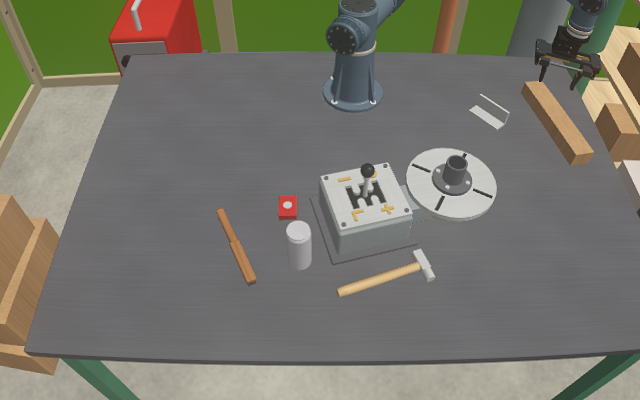

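View pics/top0.png

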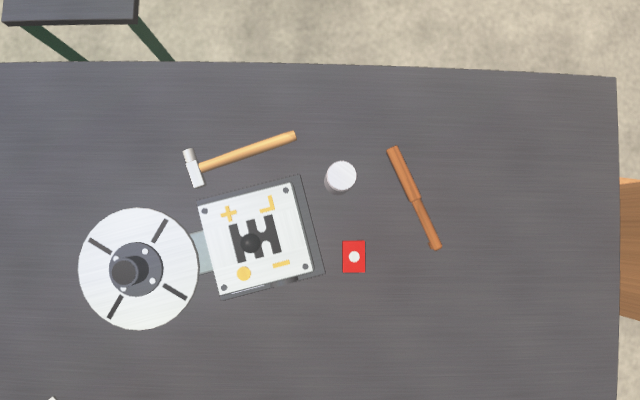

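The scene picture shows the gearbox at about (365,200), with the knob at (368,171) partly in front of the disc. In the top view (up = +x, left = +y) the disc is at (244,273), the near-left slot. The bar is at (281,264), the cross at (229,213), the angle at (267,204) and the knob at (251,243), somewhat near of neutral.

```bash
python3 - <<'E'
from h import *
im={n:cv2.imread(f'pics/{n}0.png') for n in('scene','top')};C={n:load(n+'0.png') for n in im}
hsv=cv2.cvtColor(im['top'],cv2.COLOR_BGR2HSV)
m=cv2.inRange(hsv,(15,90,120),(35,255,255));m[:190]=0;m[:,:215]=0;m[:,310:]=0;m[290:]=0
n,l,st,ce=cv2.connectedComponentsWithStats(m)
T={}
for i in range(1,n):
    if st[i,4]>30:
        p=onz(C['top'],ce[i],.124);print(ce[i],st[i],p)
        if 235<ce[i][0]<252 and ce[i][1]>260:T['disc']=p
        elif ce[i][1]<222 and ce[i][0]<245:T['cross']=p
        elif ce[i][1]>250:T['bar']=p
# disc=(-61,38) bar=(-61,-38) cross=(61,38)
xa=T['cross']-T['disc'];ya=T['disc']-T['bar'];print(np.linalg.norm(xa),np.linalg.norm(ya),np.degrees(np.arctan2(xa[1],xa[0])),np.degrees(np.arctan2(-ya[0],ya[1])))
print('centre',(T['cross']+T['bar'])/2)
# knob
k={}
for nme,(u0,u1,v0,v1) in dict(scene=(355,382,158,182),top=(238,264,230,256)).items():
    g=im[nme][v0:v1,u0:u1].max(2);print(nme);print(g[::2,::2])
    k[nme]=0
E
python3 - <<'E'
import cv2,numpy as np
a=cv2.imread('pics/top0.png')[180:300,185:325];b=cv2.imread('pics/scene0.png')[150:250,300:417]
cv2.imwrite('pics/crop.png',np.hstack([cv2.resize(a,(480,411),interpolation=2),cv2.resize(b,(300,411*1),interpolation=2)]))
E
```

```text
[268.62352941 205.29411765] [260 196  15  17  85] [ 0.6164191  -0.02758114  0.124     ]
[228.16666667 213.1       ] [221 206  15  15  90] [0.59976728 0.0518715  0.124     ]
[280.92424242 263.42424242] [273 260  17   8  66] [ 0.50230064 -0.05376031  0.124     ]
[243.42758621 273.22758621] [237 267  14  14 145] [0.48202486 0.01960463 0.124     ]
0.12208368754238666 0.07611518615226487 15.32543649891456 15.449132990475723
centre [ 0.55103396 -0.0009444   0.124     ]
scene
[[115 114 114 114 114 115 114 113 113 113 114 113 114 114]
 [115 114 113 115 114 114 114 113 114 114 114 113 114 114]
 [115 114 114 114 114 115 115 114 114 113 112 112 112 110]
 [115 114 115 115  97  60  65  63  89 115 133 164 206 209]
 [116 114 114  88  60  65  68  70  68 118 207 204 202 203]
 [130 163 201  68  61  66  71 118  82  61 192 203 203 205]
 [204 205 192  51  62  66  72  75  71  63 197 203 202 202]
 [203 202 207  56  62  64  68  68  69  64 208 203 203 204]
 [202 202 203 161  58  63  65  66  64 131 214 206 203 202]
 [201 201 202 208 113  61  60  63 124 211 178 204 202 202]
 [202 203 203 204 156 124 147 165 195 201 206 205 206 205]
 [201 201 201 201 192 116 149 201 197 177 152 185 198 200]]
top
[[150 241 239 238 240 155  93  93  93  93 209 237 238]
 [ 96 242 239 238 240 175  92  92  93  91  92 160 140]
 [ 92 224 239 220 143  88  75  74  78  87  91  92  91]
 [ 95 107 188  91  78  78  78  74  75  71  90  91  91]
 [ 95  94  81  79  80  78  76  75  74  74  71  90  91]
 [ 93  90  78  81  85  87  79  78  72  73  71  84  90]
 [ 95  85  79  82 112 103  82  78  75  73  72  80 165]
 [ 95  85  79  80  95  91  82  78  76  74  71  83 234]
 [ 95  91  76  78  80  79  78  76  75  73  72  87 234]
 [ 94  93  81  78  78  77  77  75  73  72  74  90 230]
 [ 92  93  88  75  76  72  73  73  71  73  88  88 156]
 [ 92  93  92 182 181 102  75 116  91  89  90  89  90]
 [ 91  91  91 149 240 238 238 240 168  89  88  88  89]]
```

View pics/crop.png

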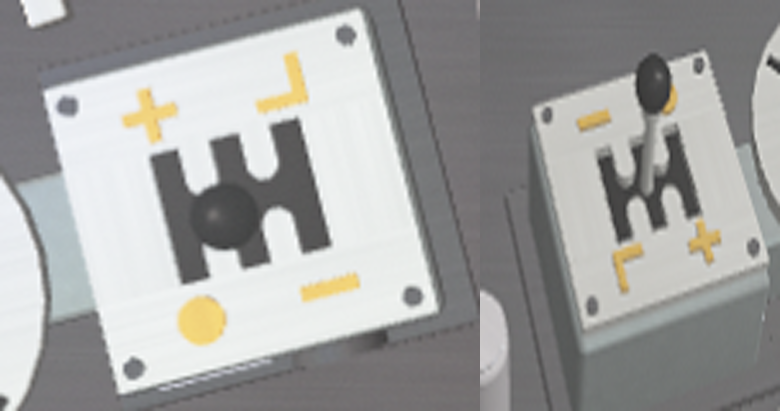

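```bash
cat >> h.py <<'E'
PC=np.array([.5510,-.0009]);TH=np.radians(15.38)
def loc(p): # world -> positioner
    c,s=np.cos(TH),np.sin(TH);d=np.array(p)[:2]-PC
    return np.array([c*d[0]+s*d[1],-s*d[0]+c*d[1]])
def wor(q):
    c,s=np.cos(TH),np.sin(TH);return PC+np.array([c*q[0]-s*q[1],s*q[0]+c*q[1]])
E
python3 - <<'E'
from h import *
a,b=load('top0.png'),load('scene0.png')
p,e=tri(a,(250.5,243),b,(367.2,170.7));print(p,e,loc(p))
for z in (.2,.205):print(loc(onz(a,(250.5,243),z)),loc(onz(b,(367.2,170.7),z)))
for q in [(-51,64),(0,64),(51,-64)]:print(q,wor(np.array(q)/1e3))
E
```

```text
[5.44953992e-01 4.11534937e-04 1.99168650e-01] 0.00482148117482861 [-0.00548164  0.00286809]
[-0.00616414  0.00043935] [-0.00432774  0.00495394]
[-0.00610653 -0.00017919] [-0.00020196  0.00310128]
(-51, 64) [0.48485236 0.04728184]
(0, 64) [0.53402595 0.06080803]
(51, -64) [ 0.61714764 -0.04908184]
```

```bash
cat >> h.py <<'E'
def go(q,z,rot=False):
    s=telemetry.read_state();R=s['tcp_rot'];p=s['position'];t=np.r_[wor(q),z]
    yaw=np.arctan2(R[1,1],R[0,1]);print('t',s['time_s'],'local now',loc(p).round(4),p[2].round(4),'force',s['force'].round(1),'shift',(R.T@(t-p)).round(4),'wz',round(-(TH+np.pi/2-yaw),3))
E
python3 -c "
from h import *
go((-.005,-.065),.27)"
```

```text
t 0.1 local now [-0.176   0.6605] 0.1896 force [-0.6 -0.2  0.3] shift [-0.5533 -0.4995 -0.0797] wz -0.605
```

>>> servo_tool:
  targets:
    - [[0,0,-0.04],[0,0,0]]
    - [[0,0,-0.08],[0,0,-0.1]]
    - [[-0.04,-0.036,-0.08],[0,0,-0.2]]
    - [[-0.08,-0.072,-0.08],[0,0,-0.3]]
    - [[-0.12,-0.108,-0.08],[0,0,-0.4]]
    - [[-0.16,-0.144,-0.08],[0,0,-0.5]]
    - [[-0.2,-0.18,-0.08],[0,0,-0.605]]
    - [[-0.24,-0.216,-0.08],[0,0,-0.605]]
    - [[-0.28,-0.252,-0.08],[0,0,-0.605]]
    - [[-0.32,-0.288,-0.08],[0,0,-0.605]]
    - [[-0.36,-0.324,-0.08],[0,0,-0.605]]
    - [[-0.4,-0.36,-0.08],[0,0,-0.605]]
  gripper: 0

```text
time_s: 1.6
position: [0.4654, 0.1163, 0.2702]
tcp_rot: [[-0.964, -0.265, -0.0], [-0.265, 0.964, 0.0], [0.0, 0.0, -1.0]]
force: [1.1, -0.5, 0.7]
opening: 0.005
```

```bash
python3 -c "
from h import *
go((-.005,-.065),.27)"
```

```text
t 1.6 local now [-0.0514  0.1357] 0.2702 force [ 1.1 -0.5  0.7] shift [-4.650e-02 -2.007e-01  1.000e-04] wz -0.0
```

>>> servo_tool:
  targets:
    - [[-0.01,-0.04,0],[0,0,0]]
    - [[-0.02,-0.08,0],[0,0,0]]
    - [[-0.03,-0.12,0],[0,0,0]]
    - [[-0.04,-0.16,0],[0,0,0]]
    - [[-0.0465,-0.201,0],[0,0,0]]
    - [[-0.0465,-0.201,0],[0,0,0]]

```text
time_s: 2.35
position: [0.5641, -0.0663, 0.2697]
tcp_rot: [[-0.965, -0.262, -0.0], [-0.262, 0.965, -0.0], [0.0, -0.0, -1.0]]
force: [-1.3, 0.2, 0.3]
opening: 0.005
```

```bash
python3 -c "
from h import *
go((-.005,-.065),.172)
snap('top','top1.png');snap('scene','scene1.png');snap('wrist','wrist1.png')
a=cv2.imread('pics/top1.png')[160:310,185:355];b=cv2.imread('pics/scene1.png')[110:260,280:430];c=cv2.imread('pics/wrist1.png')
cv2.imwrite('pics/m1.png',np.vstack([np.hstack([cv2.resize(a,(400,353)),cv2.resize(b,(353,353))]),np.hstack([cv2.resize(c,(384,240)),np.zeros((240,369,3),np.uint8)])]))"
```

```text
t 2.35 local now [-0.0047 -0.0665] 0.2697 force [-1.3  0.2  0.3] shift [0.0003 0.0015 0.0977] wz -0.004
```

View pics/m1.png

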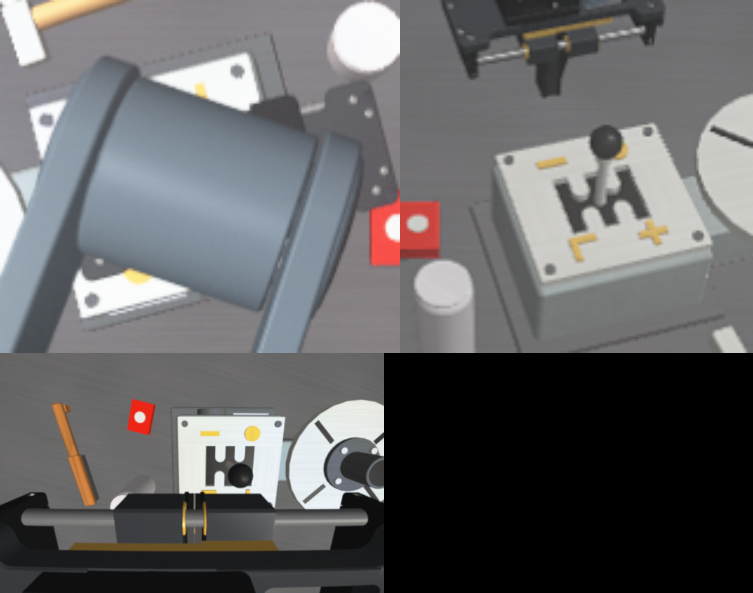

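Composite: the top view is blocked by the arm. In the scene crop the knob is at (606,142), still upright. In the wrist part the knob is at (240,475), the disc at (252,433) and the closed fingers to the lever's right, clear of everything. I'll refine the knob position, then lower.

```bash
python3 -c "
from h import *
C=load('wrist1.png');im=cv2.imread('pics/wrist1.png')
m=cv2.inRange(cv2.cvtColor(im,cv2.COLOR_BGR2HSV),(15,90,120),(35,255,255));m[150:]=0
n,l,s,ce=cv2.connectedComponentsWithStats(m)
for i in range(1,n):
  if s[i,4]>60:print('tag',ce[i],loc(onz(C,ce[i],.124)))
g=im.max(2);print(g[180:232:4,370:430:4])
for z in(.2,.205):print(loc(onz(C,(400,205),z)))
p,e=tri(C,(400,205),load('scene0.png'),(367.2,170.7));print(loc(p),p,e)
"
```

```text
tag [420.225      133.91153846] [-0.06177448  0.03960079]
tag [349.62301587 133.52380952] [-0.06212056 -0.03572566]
[[207  76  82  88  78  82 178 237 213  89  90  93  94 164 242]
 [ 72  76  94  98  95  81  69  48  48  70  89  94  95 186 242]
 [ 73  73  88  94  84  23  20  22  24  26  26  70  95 217 242]
 [ 73  74  77  83  21  21  23  27  30  31  31  29  77 233 242]
 [ 87  73  76  29  21  21  26  30  32  34  33  37  34 238 242]
 [239  85  73  19  21  25  30  33  38  39  40  37  35 230 241]
 [241 134  71  20  22  28  33  37  47  51  49  43  38 193 242]
 [242 128  74  22  23  28  32  38  58  78  70  52  40 227 242]
 [241 116  76  27  25  30  32  37  52  71  71  48  45 244 243]
 [242 107  75  66  25  28  33  37  39  47  48  41  83 245 243]
 [242 120 102 102  86  36  30  35  38  40  40  77 123 245 244]
 [241 239 240 241 241 242 176 100  96 162 237 244 244 244 244]
 [241 242 243 244 244 244 245 245 245 245 176 214 241 246 246]]
[-0.00432509  0.0033556 ]
[-0.00571454  0.0020876 ]
[-0.00420109  0.00413008] [0.54585399 0.00196796 0.20004031] 0.001529706696029151
```

>>> servo_tool:
  targets:
    - [[0,0,0.03],[0,0,0]]
    - [[0,0,0.07],[0,0,0]]
    - [[0,0,0.097],[0,0,0]]
    - [[0,0,0.097],[0,0,0]]

```text
time_s: 3.0
position: [0.5608, -0.0617, 0.1716]
tcp_rot: [[-0.964, -0.267, -0.006], [-0.267, 0.964, 0.002], [0.005, 0.003, -1.0]]
force: [0.3, 0.3, 0.1]
opening: 0.002
```

>>> servo_tool:
  targets:
    - [[0,0.015,0],[0,0,0]]
    - [[0,0.025,0],[0,0,0]]
    - [[0,0.032,0],[0,0,0]]
    - [[0,0.039,0],[0,0,0]]
    - [[0,0.046,0],[0,0,0]]
    - [[0,0.053,0],[0,0,0]]
    - [[0,0.06,0],[0,0,0]]
    - [[0,0.067,0],[0,0,0]]
    - [[0,0.073,0],[0,0,0]]

```text
time_s: 4.12
position: [0.5439, 0.0072, 0.1732]
tcp_rot: [[-0.964, -0.265, 0.0], [-0.265, 0.964, -0.0], [-0.0, -0.0, -1.0]]
force: [0.8, -1.8, -0.9]
opening: 0.006
```

```bash
python3 -c "
from h import *
go((-.005,.031),.172)
snap('scene','scene2.png');snap('wrist','wrist2.png')
b=cv2.imread('pics/scene2.png')[110:260,280:430];c=cv2.imread('pics/wrist2.png')
cv2.imwrite('pics/m2.png',np.hstack([cv2.resize(b,(353,353)),cv2.resize(c[:,150:550],(353,353))]))"
```

```text
t 4.125 local now [-0.0047  0.0097] 0.1732 force [ 0.8 -1.8 -0.9] shift [0.0003 0.0213 0.0012] wz -0.0
```

View pics/m2.png

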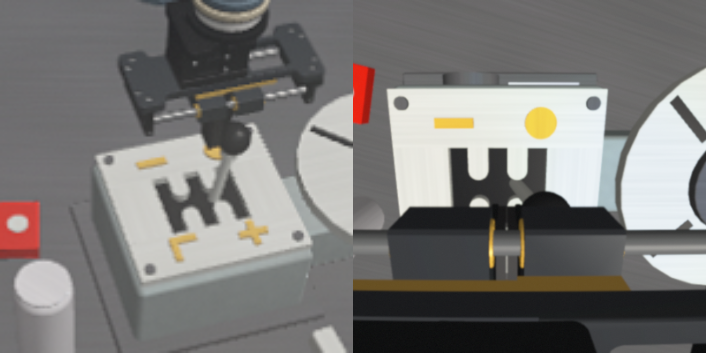

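Left: the lever leans left with the knob at (236,137), moving along the cross channel. Right: the knob is against the left side of the fingers at (543,205). It works, so I'll continue.

>>> servo_tool:
  targets:
    - [[0,0.006,0],[0,0,0]]
    - [[0,0.012,0],[0,0,0]]
    - [[0,0.017,0],[0,0,0]]
    - [[0,0.021,0],[0,0,0]]
    - [[0,0.021,0],[0,0,0]]

```text
time_s: 4.85
position: [0.538, 0.0275, 0.1735]
tcp_rot: [[-0.964, -0.265, -0.0], [-0.265, 0.964, 0.0], [0.0, 0.0, -1.0]]
force: [-0.1, -0.2, -0.5]
opening: 0.006
```

```bash
python3 -c "
from h import *
go((-.005,.035),.172)
snap('scene','scene3.png');snap('wrist','wrist3.png')
C=load('scene3.png');g=cv2.imread('pics/scene3.png').max(2)
print(proj(C,[*wor((0,.064)),.193]), proj(C,[*wor((-.005,.064)),.193]))
b=cv2.imread('pics/scene3.png')[140:215,330:405];c=cv2.imread('pics/wrist3.png')
cv2.imwrite('pics/m3.png',np.hstack([cv2.resize(b,(353,353),interpolation=2),cv2.resize(c[:,150:550],(353,353))]))"
```

```text
t 4.85 local now [-0.005   0.0309] 0.1735 force [-0.1 -0.2 -0.5] shift [-0.      0.0041  0.0015] wz 0.0
[[389.94546523 169.22037789]] [[389.23808181 167.77677379]]
```

View pics/m3.png

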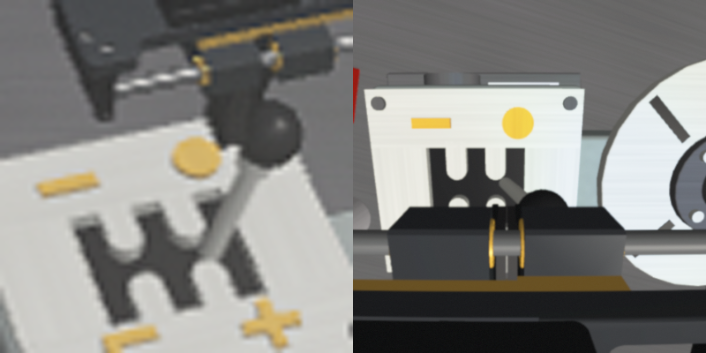

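Left: the knob at crop (270,132), i.e. about (387,168), is some 4–5 mm short of the left column. I'll push a bit further.

>>> servo_tool:
  targets:
    - [[0,0.003,0],[0,0,0]]
    - [[0,0.005,0],[0,0,0]]
    - [[0,0.006,0],[0,0,0]]
    - [[0,0.006,0],[0,0,0]]

```text
time_s: 5.45
position: [0.5367, 0.0329, 0.1735]
tcp_rot: [[-0.964, -0.265, 0.0], [-0.265, 0.964, -0.0], [-0.0, -0.0, -1.0]]
force: [-0.5, 0.1, 0.2]
opening: 0.007
```

```bash
python3 -c "
from h import *
go((-.005,.035),.172)
snap('scene','scene4.png')
C=load('scene4.png');im=cv2.imread('pics/scene4.png')
o=cv2.inRange(im,(0,0,0),(82,82,82));print((im.max(2)[155:182:2,375:405:2]))
for y in(.058,.062,.066):print(proj(C,[*wor((-.002,y)),.193]))
"
```

```text
t 5.45 local now [-0.0048  0.0364] 0.1735 force [-0.5  0.1  0.2] shift [ 0.0002 -0.0014  0.0015] wz -0.0
[[155  66  67  66  66  68  67  54  63  66  65  76  87 113 117]
 [107  67  67  67  68  68  61  97 116 116 115 117 116 116 117]
 [ 87  69  62  60  63  61  57 114 114 114 115 114 114 115 115]
 [106  55  60  63  65  62  58  76 103 116 116 116 116 115 116]
 [ 91  56  61  67  67  60  66  68  68  77 116 115 114 114 114]
 [174  52  61  66  68  62  67  74  92  68 102 116 115 115 115]
 [211  90  60  67  69  63  67  81  94  72  76 117 117 117 116]
 [208 173  55  66  66  64  68  71  73  71  76 117 118 117 118]
 [214 210 140 221  55  64  65  67  67  68 101 118 118 118 117]
 [214 208 209 165  88  60  63  64  60  73 119 117 117 118 117]
 [212 202 206 184 129 132  84 102 210 218 124 118 118 118 117]
 [201 205 207 167 134 149 155 205 207 205 175 116 119 118 117]
 [208 203 204 126 145 174 205 204 205 207 210 117 119 120 119]
 [152 147 158 134 151 204 203 204 205 206 206 139 119 121 120]]
[[387.40990545 169.10754897]]
[[388.91196509 168.79710342]]
[[390.41172762 168.48721649]]
```

>>> servo_tool:
  targets:
    - [[0,0.002,0],[0,0,0]]
    - [[0,-0.015,0],[0,0,0]]
    - [[0,-0.036,0],[0,0,0]]
    - [[-0.02,-0.04,0],[0,0,0]]
    - [[-0.045,-0.04,0],[0,0,0]]
    - [[-0.06,-0.03,0],[0,0,0]]
    - [[-0.06,-0.01,0],[0,0,0]]
    - [[-0.06,0.01,0],[0,0,0]]
    - [[-0.06,0.027,0],[0,0,0]]
    - [[-0.06,0.027,0],[0,0,0]]

```text
time_s: 6.75
position: [0.5862, 0.0766, 0.1736]
tcp_rot: [[-0.964, -0.268, -0.001], [-0.268, 0.964, -0.0], [0.001, 0.0, -1.0]]
force: [-1.0, 0.9, 0.4]
opening: 0.005
```

```bash
python3 -c "
from h import *
go((.02,.064),.168)
snap('scene','scene5.png');snap('wrist','wrist5.png')
b=cv2.imread('pics/scene5.png')[140:215,330:405];c=cv2.imread('pics/wrist5.png')
cv2.imwrite('pics/m5.png',np.hstack([cv2.resize(b,(353,353),interpolation=2),cv2.resize(c[:,150:550],(353,353))]))"
```

```text
t 6.75 local now [0.0545 0.0654] 0.1736 force [-1.   0.9  0.4] shift [ 0.0345 -0.0013  0.0057] wz 0.003
```

View pics/m5.png

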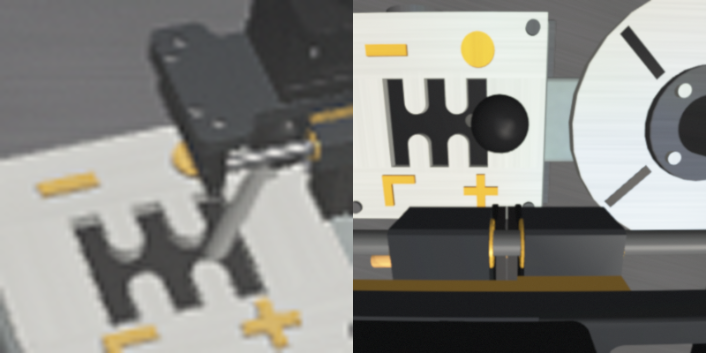

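Right: the knob at (500,123) stands over the left column, with the fingers (507,235) squarely on its far side. Next I push toward the near side.

>>> servo_tool:
  targets:
    - [[0.014,-0.001,0.004],[0,0,0]]
    - [[0.024,-0.001,0.004],[0,0,0]]
    - [[0.031,-0.001,0.004],[0,0,0]]
    - [[0.037,-0.001,0.004],[0,0,0]]
    - [[0.043,-0.001,0.004],[0,0,0]]
    - [[0.049,-0.001,0.004],[0,0,0]]
    - [[0.055,-0.001,0.004],[0,0,0]]
    - [[0.06,-0.001,0.004],[0,0,0]]
    - [[0.065,-0.001,0.004],[0,0,0]]
    - [[0.068,-0.001,0.004],[0,0,0]]

```text
time_s: 8.1
position: [0.5211, 0.0556, 0.1693]
tcp_rot: [[-0.964, -0.265, -0.002], [-0.265, 0.964, -0.0], [0.002, 0.0, -1.0]]
force: [2.2, 1.8, 0.2]
opening: 0.001
```

```bash
python3 -c "
from h import *
go((-.0235,.064),.169)"
```

```text
t 8.1 local now [-0.0139  0.0625] 0.1693 force [2.2 1.8 0.2] shift [0.0096 0.0015 0.0003] wz 0.0
```

Pushing with about 2.5 N. On in small steps until the end stop shows in the force.

>>> servo_tool:
  targets:
    - [[0.002,0,0],[0,0,0]]
    - [[0.004,0,0],[0,0,0]]
    - [[0.006,0,0],[0,0,0]]
    - [[0.007,0,0],[0,0,0]]
    - [[0.007,0,0],[0,0,0]]

```text
time_s: 8.72
position: [0.515, 0.0538, 0.1694]
tcp_rot: [[-0.964, -0.265, -0.001], [-0.265, 0.964, -0.0], [0.001, -0.0, -1.0]]
force: [0.4, 0.4, -0.3]
opening: 0.008
```

>>> servo_tool:
  targets:
    - [[0.001,0,0],[0,0,0]]
    - [[0.002,0,0],[0,0,0]]
    - [[0.002,0,0],[0,0,0]]

```text
time_s: 9.1
position: [0.5132, 0.0534, 0.1694]
tcp_rot: [[-0.964, -0.265, -0.0], [-0.265, 0.964, -0.0], [0.0, -0.0, -1.0]]
force: [1.3, -0.3, -0.3]
opening: 0.004
```

```bash
python3 -c "
from h import *
go((-.0235,.064),.169)"
```

```text
t 9.1 local now [-0.022   0.0623] 0.1694 force [ 1.3 -0.3 -0.3] shift [0.0015 0.0017 0.0004] wz -0.0
```

>>> servo_tool:
  targets:
    - [[0.001,0,0],[0,0,0]]
    - [[0.002,0,0],[0,0,0]]
    - [[0.002,0,0],[0,0,0]]

```text
time_s: 9.48
position: [0.5112, 0.0528, 0.1694]
tcp_rot: [[-0.964, -0.265, -0.0], [-0.265, 0.964, -0.0], [0.0, 0.0, -1.0]]
force: [1.0, 0.2, -0.1]
opening: 0.004
```

>>> servo_tool:
  targets:
    - [[0.001,0,0],[0,0,0]]
    - [[0.002,0,0],[0,0,0]]
    - [[0.002,0,0],[0,0,0]]

```text
time_s: 9.85
position: [0.5093, 0.0523, 0.1694]
tcp_rot: [[-0.964, -0.265, -0.0], [-0.265, 0.964, -0.0], [0.0, 0.0, -1.0]]
force: [1.1, -0.7, 0.5]
opening: 0.004
```

>>> servo_tool:
  targets:
    - [[0.001,0,0],[0,0,0]]
    - [[0.002,0,0],[0,0,0]]
    - [[0.002,0,0],[0,0,0]]

```text
time_s: 10.22
position: [0.5074, 0.0518, 0.1694]
tcp_rot: [[-0.964, -0.265, -0.0], [-0.265, 0.964, 0.0], [0.0, 0.0, -1.0]]
force: [1.8, 0.2, -0.4]
opening: 0.006
```

>>> servo_tool:
  targets:
    - [[0.001,0,0],[0,0,0]]
    - [[0.002,0,0],[0,0,0]]
    - [[0.002,0,0],[0,0,0]]

```text
time_s: 10.6
position: [0.5055, 0.0513, 0.1694]
tcp_rot: [[-0.964, -0.265, -0.0], [-0.265, 0.964, -0.0], [0.0, 0.0, -1.0]]
force: [0.0, 0.1, 0.1]
opening: 0.008
```

```bash
python3 -c "
from h import *
go((-.0235,.064),.169)
snap('scene','scene6.png');snap('wrist','wrist6.png')
print(proj(load('wrist6.png'),[*wor((-.051,.064)),.187]))
b=cv2.imread('pics/scene6.png')[140:215,330:405];c=cv2.imread('pics/wrist6.png')
cv2.imwrite('pics/m6.png',np.hstack([cv2.resize(b,(400,400),interpolation=2),c[:,200:600]]))"
```

```text
t 10.6 local now [-0.0301  0.0624] 0.1694 force [0.  0.1 0.1] shift [-0.0066  0.0016  0.0004] wz -0.0
[[326.58194544 208.68280554]]
```

View pics/m6.png

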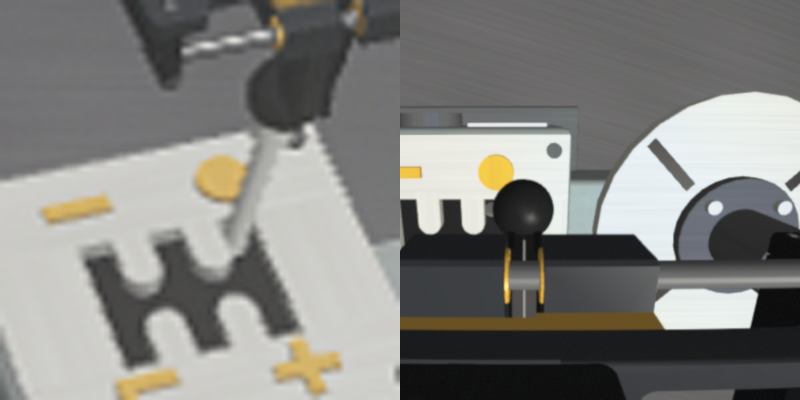

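Wrist part: the knob is at (523,208), i.e. pixel (323,208), against the predicted home of (327,209), so it is nearly home. The scene part shows the rod at the near end of the left slot, next to the disc. I'll push on until the stop is felt.

>>> servo_tool:
  targets:
    - [[0.001,0,0],[0,0,0]]
    - [[0.002,0,0],[0,0,0]]
    - [[0.002,0,0],[0,0,0]]

```text
time_s: 11.08
position: [0.5036, 0.0508, 0.1694]
tcp_rot: [[-0.964, -0.265, -0.0], [-0.265, 0.964, -0.0], [0.0, 0.0, -1.0]]
force: [1.0, -0.5, 0.4]
opening: 0.004
```

>>> servo_tool:
  targets:
    - [[0.001,0,0],[0,0,0]]
    - [[0.002,0,0],[0,0,0]]
    - [[0.002,0,0],[0,0,0]]

```text
time_s: 11.45
position: [0.502, 0.0502, 0.1695]
tcp_rot: [[-0.964, -0.265, 0.001], [-0.265, 0.964, 0.0], [-0.001, -0.0, -1.0]]
force: [1.4, 0.7, 1.1]
opening: 0.004
```

>>> servo_tool:
  targets:
    - [[0.001,0,0],[0,0,0]]
    - [[0.002,0,0],[0,0,0]]
    - [[0.002,0,0],[0,0,0]]

```text
time_s: 11.82
position: [0.5002, 0.0497, 0.1696]
tcp_rot: [[-0.964, -0.265, 0.001], [-0.265, 0.964, 0.0], [-0.001, -0.0, -1.0]]
force: [2.6, 0.4, 1.1]
opening: 0.002
```

>>> servo_tool:
  targets:
    - [[0.001,0,0],[0,0,0]]
    - [[0.002,0,0],[0,0,0]]
    - [[0.002,0,0],[0,0,0]]

```text
time_s: 12.2
position: [0.4983, 0.0492, 0.1696]
tcp_rot: [[-0.964, -0.265, 0.001], [-0.265, 0.964, -0.0], [-0.001, -0.0, -1.0]]
force: [2.5, 1.6, 1.1]
opening: 0.007
```

>>> servo_tool:
  targets:
    - [[0.001,0,0],[0,0,0]]
    - [[0.002,0,0],[0,0,0]]
    - [[0.002,0,0],[0,0,0]]

```text
time_s: 12.58
position: [0.4964, 0.0486, 0.1696]
tcp_rot: [[-0.964, -0.265, 0.001], [-0.265, 0.964, -0.0], [-0.001, -0.0, -1.0]]
force: [3.3, 0.8, 2.4]
opening: 0.005
```

```bash
python3 -c "
from h import *
go((-.0235,.064),.169)
snap('scene','scene7.png');snap('wrist','wrist7.png')
for f in('wrist6.png','wrist7.png'):
  C=load(f);im=cv2.imread('pics/'+f);print(f,proj(C,[*wor((-.051,.064)),.187]))
  g=cv2.GaussianBlur(im.max(2),(5,5),0)
  m=(g<70).astype(np.uint8);m[228:]=0;m[:140]=0;m[:,:270]=0;m[:,380:]=0
  r=np.where(m.sum(1)>8)[0];print('top row',r[0],'widths',[(i,np.where(m[i])[0][[0,-1]].tolist()) for i in range(r[0],228,6)])
b=cv2.imread('pics/scene7.png')[140:215,330:405];c=cv2.imread('pics/wrist7.png')
cv2.imwrite('pics/m7.png',np.hstack([cv2.resize(b,(400,400),interpolation=2),c[:,200:600]]))"
```

```text
t 12.575 local now [-0.0395  0.0622] 0.1696 force [3.3 0.8 2.4] shift [-0.016   0.0018  0.0007] wz -0.0
wrist6.png [[326.58194544 208.68280554]]
top row 181 widths [(181, [315, 330]), (187, [305, 342]), (193, [299, 347]), (199, [295, 350]), (205, [293, 351]), (211, [293, 351]), (217, [287, 350]), (223, [287, 348])]
wrist7.png [[326.69095895 224.01047749]]
top row 190 widths [(190, [318, 327]), (196, [306, 341]), (202, [300, 346]), (208, [297, 349]), (214, [293, 351]), (220, [293, 351]), (226, [287, 350])]
```

View pics/m7.png

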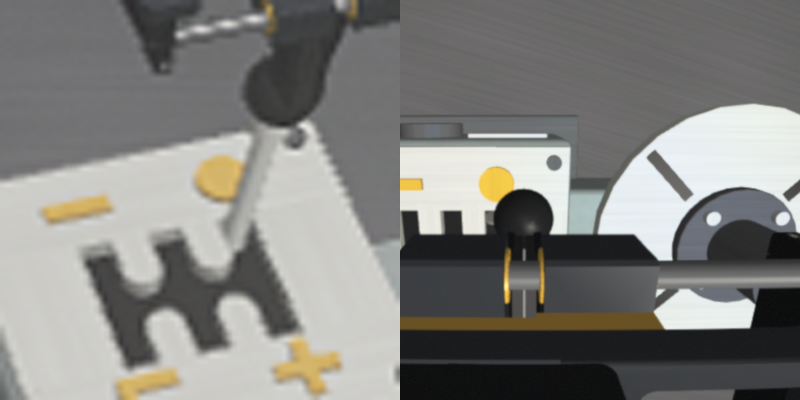

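Both parts show the knob at about the same place as before: (282,87) left and (523,219) right, nearer the fingers. The fingers have advanced more than the knob, so I'll triangulate before pushing on.

```bash
python3 -c "
from h import *
for w,s,uw,us in(('wrist6.png','scene6.png',(322,210),(383.6,157.1)),('wrist7.png','scene7.png',(322,219.5),(383,156.3))):
  p,e=tri(load(w),uw,load(s),us);print('tri',loc(p),p[2],e)
  q=onz(load(w),uw,.187);print('wrist z.187',loc(q))
  print('scene pred home',proj(load(s),[*wor((-.051,.064)),.187]),'x-.04:',proj(load(s),[*wor((-.04,.064)),.189]))
E=load('wrist7.png')['extrinsics'];print('cam',loc(E[:3,3]),E[2,3],E[:3,2])
"
```

```text
tri [-0.04917726  0.06350148] 0.18658282278664617 0.00470479676191212
wrist z.187 [-0.05019846  0.06131691]
scene pred home [[382.62995423 156.44327698]] x-.04: [[384.20471904 158.94766098]]
tri [-0.05264346  0.06331441] 0.18601609632426375 0.004502035707856909
wrist z.187 [-0.05381839  0.06122215]
scene pred home [[382.62995423 156.44327698]] x-.04: [[384.20471904 158.94766098]]
cam [-0.11190898  0.062532  ] 0.3628096566845739 [ 0.25173387  0.06775676 -0.96542171]
```

>>> servo_tool:
  targets:
    - [[0.001,0,0],[0,0,0]]
    - [[0.002,0,0],[0,0,0]]
    - [[0.003,0,0],[0,0,0]]
    - [[0.003,0,0],[0,0,0]]

```text
time_s: 13.18
position: [0.4934, 0.0478, 0.1696]
tcp_rot: [[-0.964, -0.265, 0.001], [-0.265, 0.964, -0.0], [-0.001, -0.0, -1.0]]
force: [4.5, 1.5, 2.6]
opening: 0.004
```

```bash
python3 -c "
from h import *
go((-.0235,.064),.169)
snap('scene','scene8.png');snap('wrist','wrist8.png')
f='wrist8.png'
C=load(f);im=cv2.imread('pics/'+f)
g=cv2.GaussianBlur(im.max(2),(5,5),0)
m=(g<70).astype(np.uint8);m[232:]=0;m[:140]=0;m[:,:270]=0;m[:,380:]=0
r=np.where(m.sum(1)>8)[0];print('top row',r[0]);print('z.187',loc(onz(C,(322,r[0]+29),.187)))
for f in('scene6.png','scene7.png','scene8.png'):
  im=cv2.imread('pics/'+f).max(2).astype(int);print(f,im[150:172:3,370:396:2].tolist())
"
```

```text
t 13.175 local now [-0.0426  0.0623] 0.1696 force [4.5 1.5 2.6] shift [-0.0191  0.0017  0.0006] wz -0.0
top row 194
z.187 [-0.05468462  0.06121211]
scene6.png [[92, 113, 113, 114, 116, 120, 61, 68, 66, 66, 64, 58, 53], [113, 114, 113, 117, 63, 62, 58, 55, 57, 64, 65, 55, 114], [115, 115, 115, 81, 59, 63, 58, 55, 59, 63, 63, 79, 115], [114, 113, 114, 83, 59, 62, 64, 57, 61, 66, 59, 115, 114], [115, 115, 114, 116, 69, 58, 59, 61, 59, 78, 102, 116, 116], [123, 170, 207, 184, 133, 166, 182, 164, 113, 206, 123, 116, 117], [208, 205, 206, 190, 137, 173, 206, 214, 213, 206, 174, 114, 117], [212, 212, 216, 146, 163, 179, 205, 206, 207, 206, 208, 178, 116]]
scene7.png [[114, 113, 115, 115, 117, 87, 54, 57, 61, 60, 57, 95, 116], [114, 113, 115, 92, 58, 56, 53, 58, 65, 66, 54, 115, 114], [114, 114, 116, 62, 60, 63, 57, 59, 66, 64, 65, 115, 114], [114, 113, 116, 79, 57, 60, 66, 59, 65, 62, 113, 113, 115], [115, 115, 115, 114, 89, 54, 60, 57, 85, 120, 114, 114, 114], [122, 169, 207, 201, 145, 172, 180, 127, 111, 205, 122, 115, 116], [207, 206, 206, 166, 155, 175, 207, 214, 213, 206, 174, 116, 117], [212, 212, 218, 132, 172, 190, 205, 206, 206, 206, 208, 178, 116]]
scene8.png [[113, 112, 113, 114, 118, 62, 55, 56, 63, 62, 55, 116, 114], [114, 113, 115, 82, 58, 57, 56, 58, 64, 61, 64, 115, 114], [114, 114, 118, 58, 60, 64, 57, 59, 65, 59, 113, 114, 114], [114, 113, 115, 79, 59, 61, 63, 63, 66, 61, 115, 114, 114], [116, 115, 114, 114, 88, 56, 57, 57, 129, 125, 114, 115, 115], [122, 169, 207, 201, 148, 174, 181, 126, 111, 205, 123, 115, 115], [207, 206, 206, 166, 159, 176, 206, 214, 212, 206, 174, 114, 117], [211, 212, 217, 135, 174, 182, 205, 206, 207, 206, 208, 178, 117]]
```

>>> servo_tool:
  targets:
    - [[0.001,0,0],[0,0,0]]
    - [[0.002,0,0],[0,0,0]]
    - [[0.003,0,0],[0,0,0]]
    - [[0.004,0,0],[0,0,0]]
    - [[0.005,0,0],[0,0,0]]
    - [[0.005,0,0],[0,0,0]]

```text
time_s: 14.02
position: [0.489, 0.0465, 0.1699]
tcp_rot: [[-0.964, -0.265, 0.002], [-0.265, 0.964, 0.0], [-0.002, -0.0, -1.0]]
force: [5.2, 2.3, 5.0]
opening: 0.008
```

```bash
python3 -c "
from h import *
go((-.0235,.064),.169)
snap('scene','scene9.png');snap('wrist','wrist9.png')
f='wrist9.png'
C=load(f);im=cv2.imread('pics/'+f)
g=cv2.GaussianBlur(im.max(2),(5,5),0)
m=(g<70).astype(np.uint8);m[232:]=0;m[:140]=0;m[:,:270]=0;m[:,380:]=0
r=np.where(m.sum(1)>8)[0];print('top row',r[0]);print('z.187',loc(onz(C,(322,r[0]+29),.187)))
a,b,d,e=[cv2.imread('pics/scene%d.png'%i)[162:200,365:395].astype(int) for i in(6,7,8,9)]
for p,q in((a,b),(b,d),(d,e)):print(abs(p-q).mean())
b=cv2.imread('pics/scene9.png')[140:215,330:405];c=cv2.imread('pics/wrist9.png')
cv2.imwrite('pics/m9.png',np.hstack([cv2.resize(b,(400,400),interpolation=2),c[:,200:600]]))"
```

```text
t 14.025 local now [-0.0472  0.0622] 0.1699 force [5.2 2.3 5. ] shift [-0.0237  0.0018  0.0009] wz -0.0
top row 200
z.187 [-0.05542036  0.06113793]
2.959941520467836
1.0596491228070175
1.2959064327485381
```

View pics/m9.png

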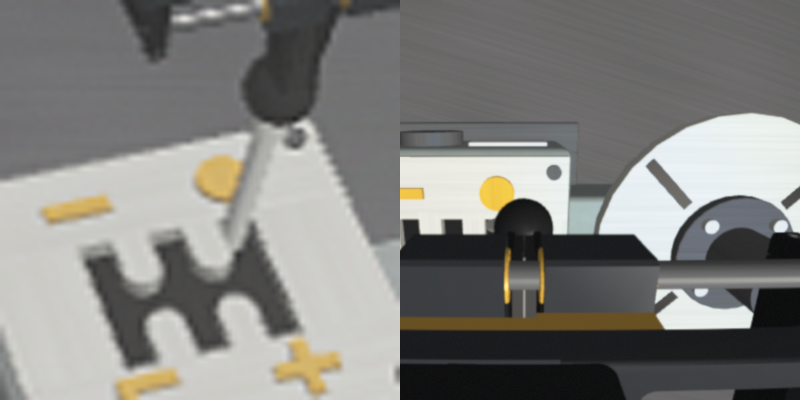

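The scene part shows the rod unmoved since the last two pictures, knob at (281,87), rod at the slot end beside the disc. The horizontal force of 5.7 N is well above the 1–3 N that moves the lever, so it is against the stop. I back off straight away from it, then raise and check.

>>> servo_tool:
  targets:
    - [[-0.006,0,0],[0,0,0]]
    - [[-0.02,0,0],[0,0,0]]
    - [[-0.045,0,0],[0,0,0]]
    - [[-0.07,0,0],[0,0,0]]
    - [[-0.08,0,-0.04],[0,0,0]]
    - [[-0.08,0,-0.09],[0,0,0]]
    - [[-0.08,-0.05,-0.1],[0,0,0]]
    - [[-0.08,-0.1,-0.1],[0,0,0]]
    - [[-0.08,-0.15,-0.1],[0,0,0]]
    - [[-0.08,-0.15,-0.1],[0,0,0]]

```text
time_s: 15.38
position: [0.6026, -0.0801, 0.2671]
tcp_rot: [[-0.965, -0.261, -0.008], [-0.261, 0.965, 0.0], [0.008, 0.002, -1.0]]
force: [-1.0, 1.1, -0.3]
opening: 0.006
```

```bash
python3 -c "
from h import *
go((-.0235,.064),.169)
snap('scene','sceneA.png');snap('wrist','wristA.png')
print('pred home scene',proj(load('sceneA.png'),[*wor((-.051,.064)),.187]),'wrist',proj(load('wristA.png'),[*wor((-.051,.064)),.187]))
x,y=[cv2.imread('pics/scene%s.png'%i)[162:200,365:395].astype(int) for i in('9','A')];print(abs(x-y).mean())
b=cv2.imread('pics/sceneA.png')[140:215,330:405];c=cv2.imread('pics/wristA.png')
cv2.imwrite('pics/mA.png',np.hstack([cv2.resize(b,(400,400),interpolation=2),c[:,240:640]]))"
```

```text
t 15.375 local now [ 0.0287 -0.0901] 0.2671 force [-1.   1.1 -0.3] shift [0.0522 0.1536 0.0989] wz -0.005
pred home scene [[382.62995423 156.44327698]] wrist [[501.23067793 109.80730043]]
5.1801169590643275
```

View pics/mA.png

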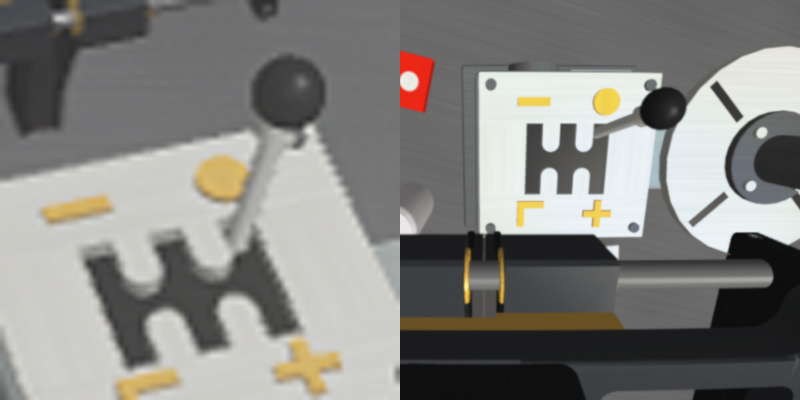

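The knob is now at crop (289,92), against (281,87) when loaded, and the wrist part shows it at (663,109). It may have come back a few mm, so I'll measure it.

```bash
cat > k.py <<'E'
from h import *
def fit(f,box,th):
    u0,u1,v0,v1=box;im=cv2.imread('pics/'+f)[v0:v1,u0:u1].max(2);im=cv2.resize(im,None,fx=4,fy=4,interpolation=cv2.INTER_LINEAR)
    m=(im<th).astype(np.uint8);m=cv2.morphologyEx(m,cv2.MORPH_OPEN,cv2.getStructuringElement(2,(17,17)))
    c=max(cv2.findContours(m,0,1)[0],key=cv2.contourArea);(x,y),r=cv2.minEnclosingCircle(c)
    return ((x+.5)/4-.5+u0,(y+.5)/4-.5+v0),r/4
E
python3 -c "
from k import *
s,rs=fit('sceneA.png',(370,400,146,170),90);w,rw=fit('wristA.png',(475,530,80,140),65)
print(s,rs,w,rw);p,e=tri(load('sceneA.png'),s,load('wristA.png'),w);print(loc(p),p[2],e)
for z in(.187,):print(loc(onz(load('sceneA.png'),s,z)),loc(onz(load('wristA.png'),w,z)))
c=load('wristA.png')
im=cv2.imread('pics/wristA.png');m=cv2.inRange(cv2.cvtColor(im,cv2.COLOR_BGR2HSV),(15,90,120),(35,255,255));m[228:]=0
n,l,st,ce=cv2.connectedComponentsWithStats(m)
for i in range(1,n):
  if st[i,4]>60:print('tag',ce[i],loc(onz(c,ce[i],.124)))
im=cv2.imread('pics/sceneA.png');m=cv2.inRange(cv2.cvtColor(im,cv2.COLOR_BGR2HSV),(15,90,120),(35,255,255));m[:165]=0;m[225:]=0;m[:,:325]=0;m[:,415:]=0
n,l,st,ce=cv2.connectedComponentsWithStats(m)
for i in range(1,n):
  if st[i,4]>30:print('stag',ce[i],loc(onz(load('sceneA.png'),ce[i],.124)))
"
```

```text
(383.54500007629395, 156.9650001525879) 7.092062473297119 (502.75, 108.0) 23.979833602905273
[-0.0526693   0.06767207] 0.18238286750303268 7.773035424653418e-05
[-0.04866843  0.06563793] [-0.05249565  0.06513192]
tag [446.24736842 101.11403509] [-0.06148877  0.03979496]
tag [373.66782007 100.99653979] [-0.06145892 -0.03567958]
tag [365.97115385 209.35576923] [ 0.05472691 -0.04027325]
tag [436.33865815 213.20127796] [0.05965906 0.03961629]
stag [371.30645161 172.87096774] [-0.05688037  0.04115115]
stag [344.09090909 178.6969697 ] [-0.05633148 -0.03473595]
stag [387.09615385 208.23076923] [0.06540418 0.04043697]
stag [356.03921569 213.62745098] [ 0.06079962 -0.04019128]
```

Corrected by the tags' own offset in each view (scene +4 mm in x, wrist about 0), both views put the released knob at x ≈ -52, y ≈ +64 mm. That is home within the measuring error, so I'm handing in.

```bash
python3 -c "
from k import *
snap('scene','sceneB.png');print(fit('sceneB.png',(370,400,146,170),90))
a,b=[cv2.imread('pics/scene%s.png'%i)[180:310,200:345].astype(int) for i in('0','B')];d=abs(a-b).max(2);print('loose things diff',(d>40).sum())
a,b=[cv2.imread('pics/scene%s.png'%i)[245:310,330:450].astype(int) for i in('0','B')];d=abs(a-b).max(2);print('hammer diff',(d>40).sum())
print(order.hand_in())"
```

```text
((383.54500007629395, 156.9650001525879), 7.092062473297119)
loose things diff 0
hammer diff 0
the job is handed in; nothing more can be done
None
```

The gear lever is in the near-left slot, the one marked by the round disc, and I handed the job in at about 15.5 s. With the fingers closed, I pushed the knob from outside: left along the cross channel, then toward the near side until it met the end of the slot. The arm was clear of everything at hand-in.

- **Home against the stop:** at the end the push was about 5.7 N and the lever no longer moved, while it needs only 1 to 3 N to move.
- **Knob position after release:** both cameras put it at about x = -52 mm, y = +64 mm once corrected with the tags, against a nominal 51 and 64 mm. It had not moved in a second picture.
- **Loose things:** before-and-after scene pictures showed no change around the can, brush, magnet and hammer.

Some checks did not fully agree:

- **Raw views:** before the tag correction they differed by about 4 mm in x (-48.7 mm scene, -52.5 mm wrist). The uncorrected two-view height was 182 mm instead of 187 mm.
- **Under load:** the knob read about 3 mm further in while pushed than after release. The fingers had also moved several mm more than the knob. I took this as give in the fingers and the stop.

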